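# Sort two easel levers on a keyed test shaft

### The job

Two easel clamp levers look alike, but one has its keyway on the handle's side of the bore and the other has it a quarter turn round. Test-seat the quarter-turn one fully home on the keyed shaft first (its handle ends up across the index strip, so it is the wrong one), take it off and set it down flat in the wooden tray, inside the rim. Then seat the other fully home on the shaft, with its handle over the strip, and leave it there; do not drop the levers from a height, and leave the mug and the tape where they are.

Things in the scene. Friction and masses are not known exactly. Their poses are not given: they have to be found in the camera images.
- stand: Fixed dark steel foot 110 x 110 x 10 mm with an upright steel shaft, 21 mm diameter, in its middle; shaft top 66 mm above the table, last 9 mm tapered. Origin: on the shaft's axis, at the foot's underside; z up. A pale index strip on the foot points to +x, as does the shaft's key. A lever is home when its hub rests on the foot.
- stand_key (a point): Rounded top of the key on the shaft's +x side, 44 mm above the table. The key is 7 mm wide, reaches 16.5 mm from the shaft's axis and runs down to the foot. A lever goes on only with its keyway over the key. Axes as the stand's.
- lever_inline_mid (a point): Lever: aluminium hub 46 x 46 mm, 40 tall; black handle level along +x to 72 mm from the hub axis (16 wide, 22 at its round end, 15 to 31 mm above the hub's underside). 24 mm bore right through, keyway 10 mm wide to 18.5 mm from the axis, on the handle's side (+x): when seated, +x points the way of the key. Lies flat, bore upright. Point: hub axis, half-way up; z up. Side faces +y, -y are free to grasp.
- lever_cross_mid (a point): Lever: aluminium hub 46 x 46 mm, 40 tall; black handle level along +x to 72 mm from the hub axis (16 wide, 22 at its round end, 15 to 31 mm above the hub's underside). 24 mm bore right through, keyway 10 mm wide to 18.5 mm from the axis, a quarter turn from the handle (+y): when seated, +y points the way of the key. Lies flat, bore upright. Point: hub axis, half-way up; z up. Side faces +y, -y are free to grasp.
- tray: Open wooden tray, fixed to the table, 200 (x) x 170 (y) x 30 mm high, walls and floor 5 mm thick. Origin: centre of its underside; z up.
- mug: Bystander: grey mug, 80 mm wide at the rim, 95 mm tall, handle on +y. Origin: centre of its underside.
- tape: Bystander: roll of blue tape lying flat, 90 mm across, 24 mm tall. Origin: centre of its underside.
Things that resemble listed ones, but are neither listed nor needed, are in the scene too. Leave any green or turquoise look-alike of the part that bears lever_cross_mid alone. What is shaped like the part that bears lever_inline_mid but purple or turquoise is not meant.

How it is judged:
On the way:
1. the quarter-turn lever is test-seated fully home on the keyed shaft (horizontal distance between lever_cross_mid and stand below 0.004 m and z of lever_cross_mid in the frame of stand below 0.0335 m and angle between lever_cross_mid's own z axis and vertical below 0.08 rad), for 0.2 s.
At the end, for the whole second after the job is handed in: Handle-side lever home on the shaft: within 4 mm of its axis, 3.5 mm of the foot, tilt under 0.08 rad. Quarter-turn lever flat in the tray: hub centre within 80 mm (x) and 65 mm (y) of the tray's centre, 6 mm of its floor, tilt under 0.12 rad (horizontal distance between lever_inline_mid and stand below 0.004 m and z of lever_inline_mid in the frame of stand below 0.0335 m and angle between lever_inline_mid's own z axis and vertical below 0.08 rad and x of lever_cross_mid in the frame of tray between -0.08 and 0.08 m and y of lever_cross_mid in the frame of tray between -0.065 and 0.065 m and z of lever_cross_mid in the frame of tray below 0.031 m and angle between lever_cross_mid's own z axis and vertical below 0.12 rad); the robot touches nothing.
It fails at once if the mug is knocked more than 20 mm away (distance of mug from where it was at the start of the episode above 0.02 m).
It fails at once if the tape is knocked more than 20 mm away (distance of tape from where it was at the start of the episode above 0.02 m).
It fails at once if a lever is dropped (moves faster than 0.9 m/s with no finger on it) (linear speed of lever_inline above 0.9 m/s and contact force between the fingers and lever_inline below 0.2 N).
It fails at once if a lever is dropped (moves faster than 0.9 m/s with no finger on it) (linear speed of lever_cross above 0.9 m/s and contact force between the fingers and lever_cross below 0.2 N).
It also fails if it takes over 72 s, if anything falls off the work surface, if the arm or the gripper's body presses on something with over 40 N, if the wrist force passes 120 N, or if a joint passes its speed limit or range.

### The arm

A 6-joint arm with a two-finger parallel gripper is mounted at the origin on the work surface. World frame = base frame: x ahead of the robot, y to its left, z up, the work surface at z = 0. Lengths are in m, angles in rad, forces in N, time in s.
With the tool pointing down it reaches from about 0.375 to 0.9 m from the base axis. Payload 3.1 kg.
Tool frame: the origin (TCP) lies between the finger pads; the fingertips stand 22 mm ahead of it and the grasp point (between the pads) lies 3 mm ahead of it; z points along the fingers, y is the line along which they close (so a half turn about z gives the same grasp; the last joint's range is limited). The gripper opens to 87 mm and grips with 3 to 60 N. Pads are 19 mm wide; open, the fingers measure 117 mm over their backs; the gripper's body (75 mm by 190 mm) begins 51 mm behind the grasp point.
Start: joints at [0.979, 0.527, 1.433, -0, 1.181, -0.178], TCP at [0.251, 0.572, 0.21] pointing down, gripper open.
Joint ranges: [-3.08, 3.08], [-0.75, 2.2], [0.22, 2.44], [-1.43, 4.57], [0, 2.65], [-2.85, 2.85]. Speed limits (rad/s): [2.79, 2.79, 3.14, 3.14, 3.14, 3.14].

### API

Orientations are given as a unit quaternion [x, y, z, w].
In Python, from rig import get_obs, camera, get_calibration, hand_in, cut_out gives the robot as it stands.
- The arm moves only by the shell command python3 -m inch 'ROWS' [OPENING] [FORCE]. ROWS is JSON, one flat list of numbers, 6 for each row, row after row: the shift along the tool's x, y, z scaled (see below), then the turn, a rotation vector about the tool's x, y, z scaled (see below). A call has 1 to 20 rows; each row is the pose to reach, as a shift and turn from the pose commanded when the call began, along the tool's axes at that moment; what a row does not reach only later rows make up. The controller multiplies each number of a shift by 0.08 m and each number of a turn by 90 degrees. A row lasts 1/12 s, in which the tool goes at most 41.7 mm and 7.16 degrees, less where a joint would pass 70% of its speed; a pose out of reach is approached as far as the arm can. A call with a number of a shift or a turn outside -1 to 1 is refused whole. A call with a gripper value outside its range is refused whole. OPENING is the finger opening in mm, from 0 to 87, set as the call begins (- or left out, the last holds). The fingers move at their own pace and stop on an object; FORCE is the grip in N (left out, the last holds). Time passes only in rows, so rows that repeat a pose let the fingers close. It gives the time, the measured TCP pose, the force, the opening and the grip force at its end, in the units of the state.
- get_obs(): the state, without advancing time (a new reading comes with each control period).
- camera(name): name is "scene" or "top" or "wrist"; returns the picture (480x640x3 uint8, red, green, blue); there is no depth.
- get_calibration(name): a dict with "vertical_fov" (degrees; the focal length in pixels is half the picture's height over the tangent of half this angle, whatever the lens; pixels are square), "cx", "cy" (the principal point, pixels), "T" (4x4, takes a point from camera to world coordinates). Camera axes: x right, y down, z forward; pixel columns grow to the right and rows downward; lengths in m; the calibration is good to about 2 mm. A picture is of the moment at which its call begins: read the wrist's pose just before it. get_calibration takes no time and is no camera call; for the wrist camera it gives the pose at the moment of the call.
- hand_in(): hands the job in; it is judged then, once.
Trained networks look in the newest picture that a camera, given by its name, has taken for a name from the list of things; names that differ only in an ending like _2 or _b are one class to them, and where a whole thing is asked for, a point or a joint stands for the part that bears it (a point fixed in the world has none). Each returns a list of dicts, best first, with "conf" (0 to 1); they miss things now and then, are a little off and sometimes report something else, mostly with a low value. They report only what shows in the picture. A call takes as long as a camera call. They do not tell look-alikes from the thing itself.
- cut_out(camera, thing): "region" (480x640 bool, what is visible of it) and "bbox" ([left, top, right, bottom] in pixels, round what is visible of it).
The state is a dict: "time": time; "q": joint angles; "joint_velocities": joint speeds; "joint_torque": joint torques, N m; "position": TCP position; "tool_rot": TCP orientation; "ft_force": force on the tool from outside, world axes, zero at the start; "moment": the same for the moment, N m; "grip_width": finger opening in m; "grip_force": force on a finger pad.
Only numpy, scipy, OpenCV 4.12 (cv2) and the standard library are available. Lean on these libraries where they do the work, as an engineer would, in place of code of your own. Each camera call takes 0.05 s, during which the arm holds its last target. There are 200 camera calls.

## Working session

There is one attempt and no reset: what is moved stays moved. The work goes in short steps, Python scripts to look and compute and a shell command to move; the robot and the scene stay as the last step left them, time stands still between calls to the robot, and variables do not carry over. Pictures are saved under pics/ and viewed, at most 10 in all, crops included, and the job is handed in when it is done.

```bash
ls; mkdir -p pics
python3 - <<'E'
from rig import *
import cv2,numpy as np
a=camera("scene");b=camera("top")
cv2.imwrite("pics/s.png",a[...,::-1]);cv2.imwrite("pics/t.png",b[...,::-1])
for n in("scene","top","wrist"):
    c=get_calibration(n);print(n,c["vertical_fov"],c["cx"],c["cy"],np.round(c["T"],4).tolist())
o=get_obs();print(o)
E
```

```text
pics
scene 55.979603843853816 322.80785680893524 246.4062166964678 [[-0.0732, 0.7758, -0.6267, 1.1822], [0.9972, 0.0463, -0.0591, 0.0191], [-0.0168, -0.6293, -0.777, 0.8818], [0.0, 0.0, 0.0, 1.0]]
top 47.347935786960946 316.3783938616707 224.85377211541154 [[0.0062, -0.9915, 0.1297, 0.3991], [-0.9997, -0.0033, 0.0222, -0.0401], [-0.0215, -0.1298, -0.9913, 1.148], [0.0, 0.0, 0.0, 1.0]]
wrist 60.63915540220803 320.80747346520246 239.02459211673846 [[0.4025, 0.8825, 0.2432, 0.184], [0.9154, -0.3875, -0.1088, 0.6004], [-0.0017, 0.2665, -0.9638, 0.384], [0.0, 0.0, 0.0, 1.0]]
{'time': 0.1, 'q': array([ 9.78502784e-01,  5.28397581e-01,  1.43376410e+00, -3.92957689e-07,
        1.18139324e+00, -1.78511367e-01]), 'joint_velocities': array([ 0.00033222, -0.00161119, -0.00395062, -0.00087019,  0.00064348,
       -0.00098888]), 'joint_torque': array([-4.28335716e-04, -4.40985060e+01, -1.77150357e+01,  6.34600315e-02,
        5.33483410e-02, -2.06549623e-05]), 'position': array([0.25089284, 0.57169275, 0.20955773]), 'tool_rot': array([ 2.05418113e-01,  9.78673815e-01, -9.09230705e-04, -3.68670308e-04]), 'ft_force': array([-0.66503771,  0.4397665 , -0.03967357]), 'moment': array([ 0.01701571,  0.0315533 , -0.0053416 ]), 'grip_force': 0.0, 'grip_width': 0.08714256723492823}
```

View pics/s.png

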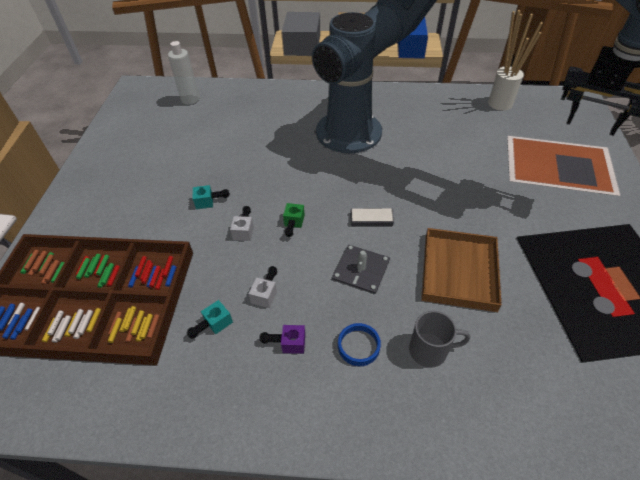

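View pics/t.png

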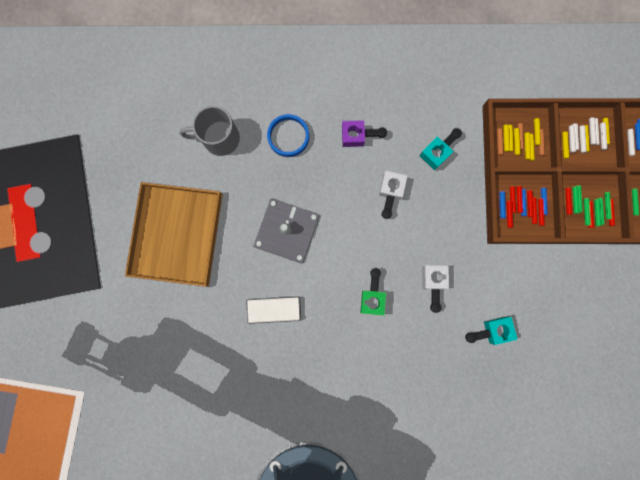

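```bash
cat > h.py <<'E'
from rig import *
import numpy as np,cv2
from scipy.spatial.transform import Rotation as R
def ray(n,u,v,z,c=None):
    c=c or get_calibration(n);f=240/np.tan(np.radians(c["vertical_fov"]/2));T=np.array(c["T"])
    d=T[:3,:3]@np.array([(u-c["cx"])/f,(v-c["cy"])/f,1]);p=T[:3,3];return p+d*(z-p[2])/d[2]
def proj(n,P,c=None):
    c=c or get_calibration(n);f=240/np.tan(np.radians(c["vertical_fov"]/2));T=np.array(c["T"])
    q=(np.atleast_2d(P)-T[:3,3])@T[:3,:3];return q[:,:2]/q[:,2:]*f+[c["cx"],c["cy"]]
E
python3 - <<'E'
from h import *
b=cv2.imread("pics/t.png");s=cv2.imread("pics/s.png")
def cr(im,u,v,r): return cv2.resize(im[v-r:v+r,u-r:u+r],(280,280),interpolation=cv2.INTER_CUBIC)
cv2.imwrite("pics/c.png",np.hstack([np.vstack([cr(b,393,192,25),cr(s,263,285,25)]),np.vstack([cr(b,436,283,25),cr(s,242,225,25)])]))
for u,v,z in[(393,185,.04),(388,213,.025),(437,277,.04),(436,307,.025),(287,231,.01),(174,235,.03),(211,125,.095),(289,136,.024),(292,213,.01)]:print(u,v,ray("top",u,v,z).round(4))
camera("top")
for n in("lever_inline_mid","lever_cross_mid","stand","tray","mug","tape"):
    for d in cut_out("top",n):print(n,round(d["conf"],2),np.round(d["bbox"]))
E
```

```text
393 185 [ 0.6271 -0.1723  0.04  ]
388 213 [ 0.5712 -0.1631  0.025 ]
437 277 [ 0.4393 -0.2581  0.04  ]
436 307 [ 0.3794 -0.2577  0.025 ]
287 231 [0.5347 0.0469 0.01  ]
174 235 [0.5232 0.2791 0.03  ]
211 125 [0.7371 0.1952 0.095 ]
289 136 [0.7357 0.0443 0.024 ]
292 213 [0.5729 0.0369 0.01  ]
lever_inline_mid 0.95 [421. 126. 460. 171.]
lever_inline_mid 0.68 [380. 172. 406. 217.]
lever_inline_mid 0.62 [341. 120. 387. 143.]
lever_cross_mid 0.75 [362. 267. 385. 314.]
lever_cross_mid 0.57 [466. 316. 519. 343.]
stand 0.9 [254. 199. 319. 265.]
tray 0.58 [125. 182. 221. 288.]
mug 0.91 [180. 108. 239. 157.]
tape 0.98 [266. 114. 311. 156.]
```

View pics/c.png

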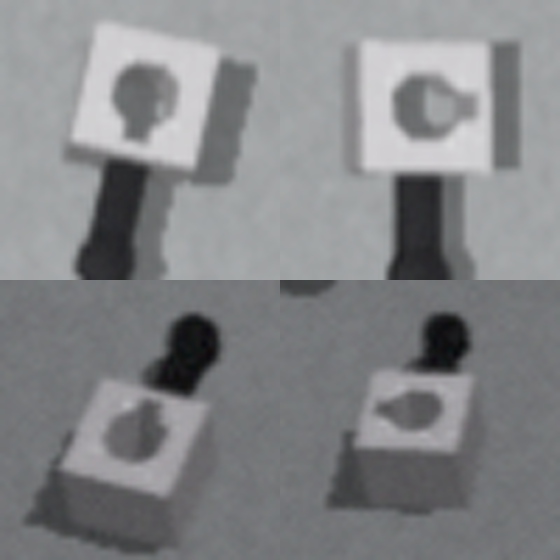

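```bash
cat >> h.py <<'E'
def face(n,im,u,v,z,thr,r=30,c=None):
    "fit square to bright region near (u,v); returns centre, yaw mod 90, size on plane z"
    g=cv2.cvtColor(im,cv2.COLOR_RGB2GRAY);m=(g>thr).astype(np.uint8)
    w=np.zeros_like(m);w[max(0,v-r):v+r,max(0,u-r):u+r]=1;m*=w
    k,L,S,_=cv2.connectedComponentsWithStats(m);i=1+np.argmax(S[1:,4]);m=(L==i).astype(np.uint8)
    cs,_=cv2.findContours(m,cv2.RETR_EXTERNAL,cv2.CHAIN_APPROX_NONE);ct=max(cs,key=len)[:,0]
    P=np.array([ray(n,a,b,z,c)[:2] for a,b in ct]);q=cv2.minAreaRect((P*1000).astype(np.float32))
    return np.round(q[0],1),round(q[2]%90,1),np.round(q[1],1)
E
python3 - <<'E'
from h import *
t=cv2.imread("pics/t.png")[...,::-1].copy();s=cv2.imread("pics/s.png")[...,::-1].copy()
g=cv2.cvtColor(t,cv2.COLOR_RGB2GRAY);gs=cv2.cvtColor(s,cv2.COLOR_RGB2GRAY)
print(g[185,380:410],gs[292,245:280])
for th in(185,195):print(face("top",t,393,187,.04,th,20),face("top",t,437,279,.04,th,20))
for th in(145,155):print(face("scene",s,263,290,.04,th,20),face("scene",s,241,222,.04,th,20))
# stand: dark plate
camera("top");camera("scene")
for n in("top","scene"):
  for nm,z in(("stand",.01),("tray",.03)):
    m=cut_out(n,nm)[0]["region"].astype(np.uint8)
    ct=max(cv2.findContours(m,0,1)[0],key=len)[:,0]
    print(n,nm,cv2.minAreaRect(np.array([ray(n,a,b,z)[:2]*1000 for a,b in ct],np.float32)))
print(R.from_quat(get_obs()["tool_rot"]).as_matrix().round(3))
E
```

```text
[161 159 192 206 207 208 210 197 142 112 109 107 108 105 108 118 145 143
 140 169 203 206 208 207 198 146 114 107 107 107] [124 115  91  88 136 157 161 165 163 162 161 159 158 156 150 136 123 121
 128 148 162 161 160 159 156 142 116 103 105 105 106 108 116 119 118]
(array([ 631. , -173.4]), 77.2, array([44.9, 45.3])) (array([ 440.3, -257.1]), 88.6, array([42.1, 44.9]))
(array([ 630.9, -173.5]), 77.2, array([44.2, 43.7])) (array([ 440.3, -257.1]), 0.3, array([42., 43.]))
(array([ 629.4, -173. ]), 76.5, array([44.6, 44.4])) (array([ 438.6, -257. ]), 0.8, array([44.1, 44.4]))
(array([ 629.5, -173.1]), 77.0, array([42.3, 42.5])) (array([ 439.3, -256.8]), 1.5, array([40.9, 42.3]))
top stand ((536.3861694335938, 48.543914794921875), (113.7394790649414, 111.62773132324219), 71.55476379394531)
top tray ((527.5578002929688, 279.5953369140625), (175.97230529785156, 199.66673278808594), 83.30306243896484)
scene stand ((539.0523071289062, 48.05165100097656), (110.55729675292969, 113.74520874023438), 71.46672821044922)
scene tray ((536.7086791992188, 279.128662109375), (172.57118225097656, 218.72256469726562), 83.32963562011719)
[[-0.916  0.402  0.   ]
 [ 0.402  0.916  0.   ]
 [-0.     0.    -1.   ]]
```

```bash
cat >> h.py <<'E'
def go(x,y,z,phi):
    "units to move from the measured pose to TCP x,y,z (mm) with tool y at world angle phi, pointing down"
    o=get_obs();M=R.from_quat(o["tool_rot"]);p=o["position"]*1000
    a=np.radians(phi);Y=np.array([np.cos(a),np.sin(a),0]);Z=np.array([0,0,-1.]);G=np.c_[np.cross(Y,Z),Y,Z]
    d=M.inv().apply(np.array([x,y,z])-p)/80;r=(M.inv()*R.from_matrix(G)).as_rotvec(degrees=True)/90
    print("t",round(o["time"],2),"shift",d.round(3),"turn",r.round(4),"pos",p.round(1),"phi",np.degrees(np.arctan2(*M.as_matrix()[1::-1,1])).round(2))
E
python3 -c "
from h import *
go(537,48,210,-18.5)"
for i in 1; do :; done
python3 -m inch '[-0.98,-0.76,0,0,0,0,-0.98,-0.76,0,0,0,0,-0.98,-0.76,0,0,0,0]' 80 && python3 -m inch '[-0.98,-0.76,0,0,0,0,-0.98,-0.76,0,0,0,0,-0.98,-0.76,0,0,0,0]'
```

```text
t 0.75 shift [-5.905 -4.564  0.006] turn [0.     0.     0.9421] pos [251.3 572.2 210.5] phi 66.29
time: 1.0
position: [0.2996, 0.4814, 0.2102]
tool_rot: [0.206, 0.979, -0.002, 0.0]
ft_force: [0.0, -0.8, 0.1]
grip_width: 0.0807
grip_force: 0.0
time: 1.25
position: [0.3474, 0.3941, 0.2105]
tool_rot: [0.206, 0.978, -0.001, 0.0]
ft_force: [-1.1, 0.4, 0.6]
grip_width: 0.0806
grip_force: 0.0
```

```bash
python3 -m inch '[-0.98,-0.76,0,0,0,0,-0.98,-0.76,0,0,0,0,-0.98,-0.76,0,0,0,0]' >/dev/null && python3 -m inch '[-0.98,-0.76,0,0,0,0,-0.98,-0.76,0,0,0,0,-0.98,-0.76,0,0,0,0]' >/dev/null && python3 -m inch '[-0.98,-0.76,0,0,0,0,-0.98,-0.76,0,0,0,0,-0.98,-0.76,0,0,0,0]' >/dev/null && python3 -m inch '[-0.98,-0.76,0,0,0,0.94,-0.98,-0.76,0,0,0,0.94,-0.98,-0.76,0,0,0,0.94,-0.98,-0.76,0,0,0,0.94,-0.98,-0.76,0,0,0,0.94,-0.98,-0.76,0,0,0,0.94,-0.98,-0.76,0,0,0,0.94,-0.98,-0.76,0,0,0,0.94,-0.98,-0.76,0,0,0,0.94,-0.98,-0.76,0,0,0,0.94,-0.98,-0.76,0,0,0,0.94,-0.98,-0.76,0,0,0,0.94,-0.98,-0.76,0,0,0,0.94,-0.98,-0.76,0,0,0,0.94,-0.98,-0.76,0,0,0,0.94]'
python3 - <<'E'
from h import *
go(537,48,210,-18.5)
c=get_calibration("wrist");w=camera("wrist");cv2.imwrite("pics/w1.png",w[...,::-1])
m=cut_out("wrist","stand")[0]["region"].astype(np.uint8)
ct=max(cv2.findContours(m,0,1)[0],key=len)[:,0]
print(cv2.minAreaRect(np.array([ray("wrist",a,b,.01,c)[:2]*1000 for a,b in ct],np.float32)))
print(proj("wrist",[[.537,.048,.066],[.537,.048,.01]],c))
E
```

```text
time: 3.25
position: [0.5353, 0.0491, 0.2105]
tool_rot: [0.81, 0.587, 0.0, 0.0]
ft_force: [1.0, -0.1, -0.4]
grip_width: 0.0806
grip_force: 0.0
t 3.25 shift [-0.006  0.024  0.006] turn [0.0001 0.     0.0035] pos [535.3  49.1 210.5] phi -18.18
((535.8623046875, 49.118865966796875), (110.11656951904297, 109.94840240478516), 71.4908218383789)
[[323.36930619 219.97317253]
 [323.02230451 206.55899017]]
```

View pics/w1.png

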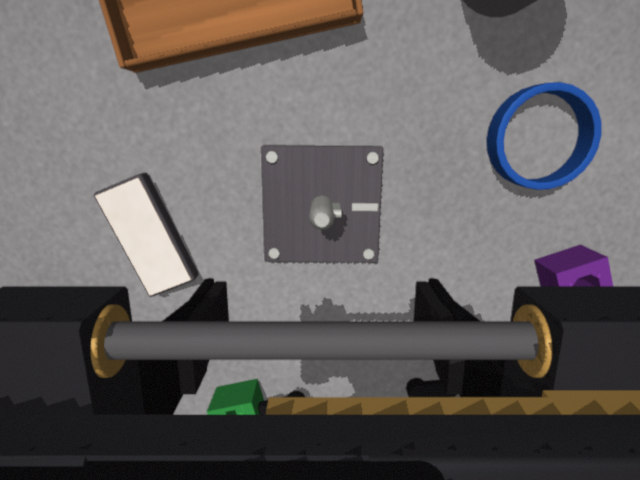

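```bash
python3 -c "
from h import *
go(440,-257,190,-90)"
```

```text
t 3.35 shift [-4.007  0.066  0.256] turn [ 0.     -0.      0.7974] pos [535.3  49.1 210.5] phi -18.23
```

```bash
python3 -m inch '[-1,0,0.1,0,0,0,-1,0,0.1,0,0,0]' >/dev/null && python3 -m inch '[-1,0,0.16,0,0,0,-1,0,0.16,0,0,0]' >/dev/null && python3 -m inch '[-1,0.07,0,0,0,0,-1,0.07,0,0,0,0]' >/dev/null && python3 -m inch '[-1,0,0,0,0,0.8,-1,0,0,0,0,0.8,-1,0,0,0,0,0.8,-1,0,0,0,0,0.8,-1,0,0,0,0,0.8,-1,0,0,0,0,0.8,-1,0,0,0,0,0.8,-1,0,0,0,0,0.8,-1,0,0,0,0,0.8,-1,0,0,0,0,0.8,-1,0,0,0,0,0.8,-1,0,0,0,0,0.8]'
python3 - <<'E'
from h import *
go(440,-257,190,-90)
c=get_calibration("wrist");w=camera("wrist");cv2.imwrite("pics/w2.png",w[...,::-1])
u,v=proj("wrist",[.44,-.257,.04],c)[0].astype(int);print(u,v)
for t in(150,165,180):print(face("wrist",w,u,v,.04,t,60,c))
E
```

```text
time: 4.85
position: [0.4401, -0.2565, 0.1897]
tool_rot: [1.0, -0.001, 0.0, 0.0]
ft_force: [0.9, -0.8, -0.5]
grip_width: 0.0801
grip_force: 0.0
t 4.85 shift [-0.001  0.006 -0.004] turn [ 0.     -0.     -0.0012] pos [ 440.1 -256.5  189.7] phi -90.11
320 218
(array([ 439., -256.]), 89.9, array([99.7, 98.5]))
(array([ 439., -256.]), 89.9, array([99.6, 98.5]))
(array([ 438.5, -257. ]), 89.9, array([46.9, 46.4]))
```

View pics/w2.png

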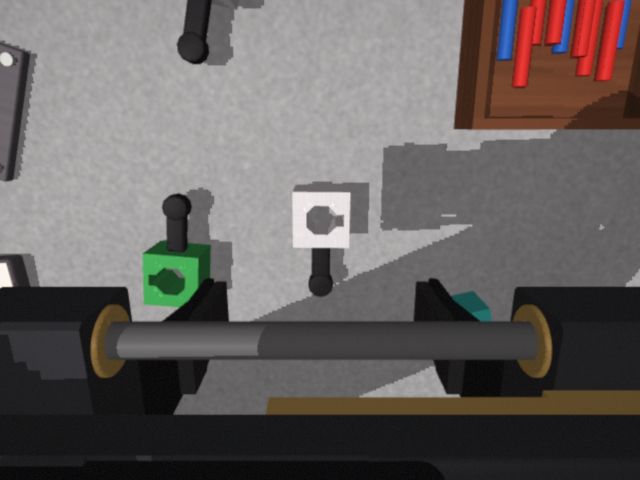

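```bash
python3 -m inch '[-0.02,0,1,0,0,0,-0.02,0,1,0,0,0,-0.02,0,1,0,0,0]' >/dev/null && python3 -m inch '[0,0,0.4,0,0,0,0,0,0.7,0,0,0,0,0,0.9,0,0,0,0,0,1,0,0,0,0,0,1,0,0,0]'
python3 -m inch '[0,0,0,0,0,0,0,0,0,0,0,0,0,0,0,0,0,0,0,0,0,0,0,0,0,0,0,0,0,0,0,0,0,0,0,0]' 40 35
python3 -m inch '[0,0,-0.3,0,0,0,0,0,-0.7,0,0,0,0,0,-1,0,0,0]'
python3 -m inch '[0,0,-0.4,0,0,0,0,0,-0.4,0,0,0,0,0,-0.4,0,0,0]'
python3 -c "
from h import *
go(535.9,49.1,139,-18.5)"
```

```text
time: 5.57
position: [0.4384, -0.2563, 0.0294]
tool_rot: [1.0, -0.002, -0.001, -0.001]
ft_force: [0.8, -0.7, 0.2]
grip_width: 0.0798
grip_force: 0.0
time: 6.07
position: [0.4387, -0.2567, 0.0302]
tool_rot: [1.0, -0.003, 0.0, 0.0]
ft_force: [-0.4, -0.1, -0.5]
grip_width: 0.0477
grip_force: 0.0
time: 6.32
position: [0.4384, -0.2564, 0.1109]
tool_rot: [1.0, -0.003, -0.0, -0.0]
ft_force: [0.4, -1.2, -0.6]
grip_width: 0.0408
grip_force: 0.0
time: 6.57
position: [0.4395, -0.2573, 0.1435]
tool_rot: [1.0, -0.003, 0.002, 0.002]
ft_force: [0.0, 0.3, 0.3]
grip_width: 0.0406
grip_force: 0.0
t 6.57 shift [ 1.185 -3.837  0.048] turn [ 3.200e-03 -6.000e-04 -7.978e-01] pos [ 439.5 -257.3  143.5] phi -90.3
```

```bash
python3 -m inch '[0,0,-0.55,0,0,0,0,0,-0.55,0,0,0,0,0,-0.55,0,0,0,0,0,-0.55,0,0,0]' 62
python3 - <<'E'
from h import *
c=get_calibration("wrist");w=camera("wrist")
u,v=proj("wrist",[.4385,-.257,.04],c)[0].astype(int)
for t in(175,180,185):print(face("wrist",w,u,v,.04,t,60,c))
go(438.5,-257,29,-90)
E
```

```text
time: 6.9
position: [0.4378, -0.2559, 0.1847]
tool_rot: [1.0, -0.003, -0.001, -0.001]
ft_force: [-0.7, -0.4, 0.5]
grip_width: 0.0578
grip_force: 0.0
(array([ 437.7, -256. ]), 89.7, array([98., 97.]))
(array([ 431.5, -256.1]), 89.7, array([54.1, 60.2]))
(array([ 438.4, -255.9]), 89.7, array([50.2, 46.5]))
t 6.95 shift [0.017 0.021 1.941] turn [-0.0013  0.0015 -0.0035] pos [ 437.5 -255.6  184.3] phi -90.31
```

```bash
python3 -m inch '[0,0.01,1,0,0,0,0,0.01,1,0,0,0,0,0.01,1,0,0,0]' >/dev/null && python3 -m inch '[0,0,0.4,0,0,0,0,0,0.7,0,0,0,0,0,0.9,0,0,0,0,0,0.95,0,0,0,0,0,0.95,0,0,0]'
python3 -m inch '[0,0,0,0,0,0,0,0,0,0,0,0,0,0,0,0,0,0,0,0,0,0,0,0,0,0,0,0,0,0,0,0,0,0,0,0,0,0,0,0,0,0,0,0,0,0,0,0]' 30 35
```

```text
time: 7.62
position: [0.4378, -0.2566, 0.0291]
tool_rot: [1.0, -0.003, -0.001, -0.001]
ft_force: [0.3, 0.2, -0.2]
grip_width: 0.0623
grip_force: 0.0
time: 8.28
position: [0.4385, -0.2573, 0.0297]
tool_rot: [1.0, -0.003, 0.0, 0.0]
ft_force: [0.3, 0.6, 0.4]
grip_width: 0.0309
grip_force: 0.0
```

Run:
```python
from h import *
w=camera("wrist");s=camera("scene");o=get_obs();print(o["grip_width"],o["grip_force"])
cv2.imwrite("pics/d.png",np.hstack([w[100:420,150:550],cv2.resize(s[150:310,150:350],(400,320))])[...,::-1])
```

```text
0.03046256558540546 0.0
```

View pics/d.png

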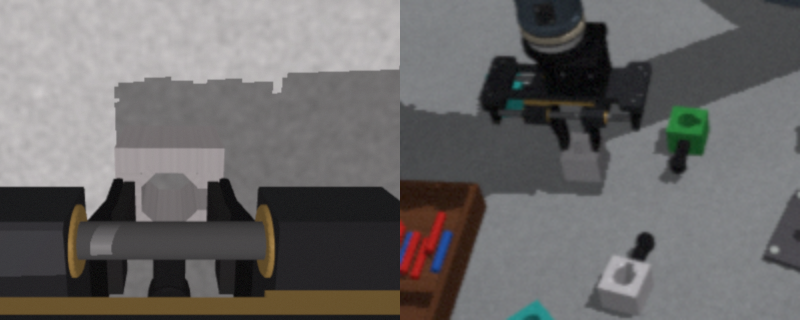

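Run:
```python
from h import *
w=camera("wrist");s=camera("scene");im={"wrist":w[...,::-1].copy(),"scene":s[...,::-1].copy()}
o=get_obs();p=o["position"];print(p)
for n in im:
    for dx in(-.0095,.0095):
        for dy in(-.0155,.0155):
            a,b=proj(n,[p+[dx,dy,.03],p+[dx,dy,-.022]]);cv2.line(im[n],tuple(a.round().astype(int)),tuple(b.round().astype(int)),(0,0,255),1)
    H=[[.4385+a*.023,-.257+b*.023,.04] for a,b in((-1,-1),(-1,1),(1,1),(1,-1))]
    cv2.polylines(im[n],[proj(n,H).round().astype(np.int32)],True,(0,255,0),1)
cv2.imwrite("pics/d2.png",np.hstack([im["wrist"][100:420,150:550],cv2.resize(im["scene"][180:260,200:300],(400,320),interpolation=cv2.INTER_CUBIC)]))
```

```text
[ 0.43842133 -0.25722243  0.02958682]
```

View pics/d2.png

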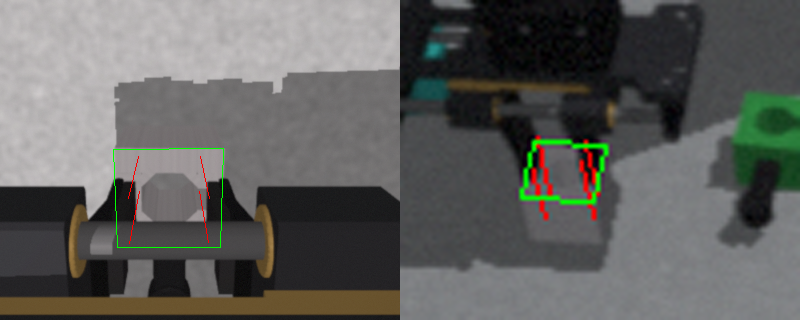

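```bash
python3 -m inch '[0,0,-0.1,0,0,0,0,0,-0.1,0,0,0,0,0,-0.1,0,0,0,0,0,-0.1,0,0,0,0,0,-0.1,0,0,0,0,0,-0.1,0,0,0,0,0,-0.1,0,0,0]' 62
python3 - <<'E'
from h import *
w=camera("wrist");s=camera("scene");im={"wrist":w[...,::-1].copy(),"scene":s[...,::-1].copy()}
o=get_obs();p=o["position"];print(p,o["grip_width"])
for n in im:
    for dy in(-.031,.031):
        for k,z in enumerate((.02,0,-.022)):
            a=proj(n,p+[.0095,dy,z])[0].round().astype(int);cv2.circle(im[n],tuple(a),1,[(255,0,0),(0,255,0),(0,0,255)][k],-1)
cv2.imwrite("pics/d3.png",np.hstack([im["wrist"][100:420,150:550],cv2.resize(im["scene"][180:260,200:300],(400,320),interpolation=cv2.INTER_CUBIC)]))
E
```

```text
time: 9.07
position: [0.4384, -0.2572, 0.0375]
tool_rot: [1.0, -0.003, -0.0, -0.0]
ft_force: [-0.2, 0.7, 0.2]
grip_width: 0.0609
grip_force: 0.0
[ 0.43841011 -0.25722035  0.03755879] 0.0615237328488458
```

View pics/d3.png

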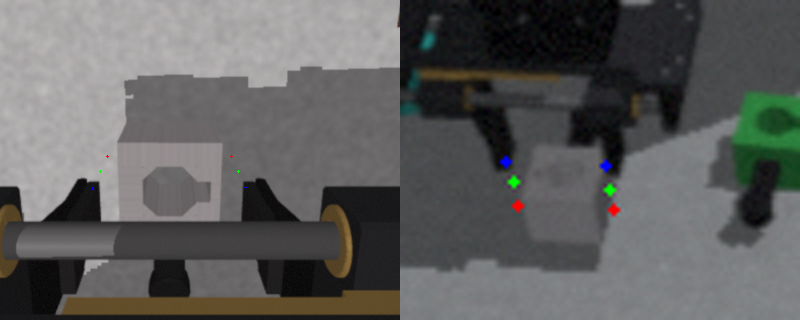

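```bash
python3 -m inch '[0,0,0.15,0,0,0,0,0,0.3,0,0,0,0,0,0.4,0,0,0,0,0,0.47,0,0,0,0,0,0.47,0,0,0]'
python3 -m inch '[0,0,0.03,0,0,0,0,0,0.06,0,0,0,0,0,0.06,0,0,0]'
python3 - <<'E'
from h import *
c=get_calibration("wrist");w=camera("wrist");s=camera("scene");im={"wrist":w[...,::-1].copy(),"scene":s[...,::-1].copy()}
o=get_obs();p=o["position"];print(p,o["grip_width"])
for n in im:
    for dy in(-.031,.031):
        for k,z in enumerate((.02,.01,0)):
            a=proj(n,[p[0]+.0095,p[1]+dy,z])[0].round().astype(int);cv2.circle(im[n],tuple(a),1,[(255,0,0),(0,255,0),(0,0,255)][k],-1)
cv2.imwrite("pics/d4.png",np.hstack([im["wrist"][100:420,150:550],cv2.resize(im["scene"][180:260,200:300],(400,320),interpolation=cv2.INTER_CUBIC)]))
E
```

```text
time: 9.58
position: [0.4379, -0.2567, -0.0011]
tool_rot: [1.0, -0.003, -0.001, -0.001]
ft_force: [-0.2, 0.3, 0.0]
grip_width: 0.0621
grip_force: 0.0
time: 9.83
position: [0.4385, -0.2573, -0.0048]
tool_rot: [1.0, -0.003, 0.0, 0.0]
ft_force: [1.0, -0.2, 0.2]
grip_width: 0.062
grip_force: 0.0
[ 0.43862219 -0.25738029 -0.00453244] 0.06189350248551571
```

View pics/d4.png

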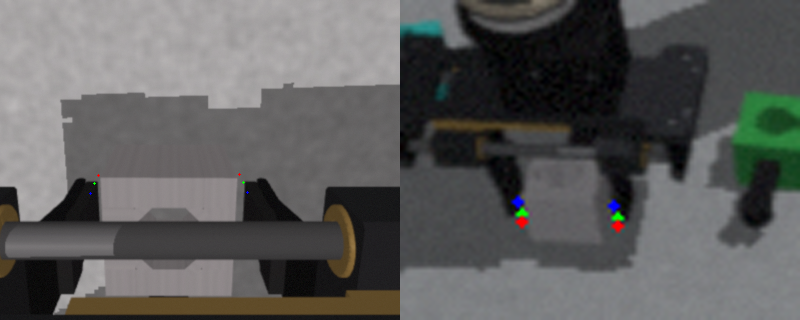

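```bash
python3 -m inch '[0,0,0,0,0,0,0,0,0,0,0,0,0,0,0,0,0,0,0,0,0,0,0,0,0,0,0,0,0,0,0,0,0,0,0,0,0,0,0,0,0,0]' 30 35
python3 - <<'E'
from h import *
c=get_calibration("wrist");w=camera("wrist")
u,v=proj("wrist",[.4385,-.257,.04],c)[0].astype(int)
g=cv2.cvtColor(w,cv2.COLOR_RGB2GRAY);print(u,v,g[v-90:v+5:3,u],g[v-30,u-90:u+90:4])
go(438.5,-257,0,-90)
E
```

```text
time: 10.52
position: [0.4385, -0.2572, -0.0046]
tool_rot: [1.0, -0.003, 0.0, -0.0]
ft_force: [0.1, 1.6, 2.6]
grip_width: 0.0458
grip_force: 35.0
317 339 [105 106 105 104 105 104 105 104 103 107 146 146 144 144 144 144 146 144
 146 143 102 104 107 106  72  51  57  61  62  66  66  67] [ 17  14  13  12  21  23  23 139 141 141 140 142 142 141 140 139 142 145
 144 114 108 106 104 105 106 105 107 105 124 145 144 145 137 143 143 144
 142 142 144 142 120  22  21  20  15]
t 10.57 shift [ 0.    -0.003 -0.057] turn [-0.     -0.0001 -0.0035] pos [ 438.5 -257.2   -4.6] phi -90.31
```

```bash
python3 -m inch '[0,0,-0.2,0,0,0,0,0,-0.5,0,0,0,0,0,-0.85,0,0,0,0,0,-0.85,0,0,0]'
python3 -m inch '[0,0,-0.5,0,0,0,0,0,-0.5,0,0,0,0,0,-0.5,0,0,0]'
python3 -c "
from h import *
go(535.9,49.1,100,-18.5)
c=get_calibration('wrist');w=camera('wrist');p=get_obs()['position']
z=p[2]+.0047+.04;g=cv2.cvtColor(w,cv2.COLOR_RGB2GRAY).astype(int)
E=[]
for dy in(-.014,-.01,.01,.014):
    a=[proj('wrist',[p[0]+x,p[1]+dy,z],c)[0].round().astype(int) for x in np.arange(.01,.035,.0003)]
    k=np.array([g[v,u] for u,v in a]);E.append((.01+.0003*np.argmin(np.diff(k[::3]))*3))
print(np.round(E,4),k[::4])"
```

```text
time: 10.9
position: [0.4406, -0.2592, 0.0667]
tool_rot: [1.0, -0.003, 0.003, 0.003]
ft_force: [0.8, 0.6, -1.6]
grip_width: 0.046
grip_force: 35.0
time: 11.15
position: [0.4393, -0.2581, 0.1039]
tool_rot: [1.0, -0.003, 0.001, 0.001]
ft_force: [-1.3, -0.0, -1.8]
grip_width: 0.0459
grip_force: 35.0
t 11.15 shift [ 1.187 -3.847  0.043] turn [ 2.300e-03 -4.000e-04 -7.978e-01] pos [ 439.3 -258.1  103.9] phi -90.3
[0.0235 0.0235 0.0235 0.0235] [149 152 148 151 151 152 151 151 151 150 150 151 111 109 109 109 109 107
 108 109 111]
```

```bash
python3 -m inch '[0.3,-0.96,0,0,0,0,0.3,-0.96,0,0,0,0]' >/dev/null && python3 -m inch '[0.3,-0.96,0,0,0,0,0.3,-0.96,0,0,0,0]' >/dev/null && python3 -m inch '[0.3,-0.96,0,0,0,0,0.3,-0.96,0,0,0,0]' >/dev/null && python3 -m inch '[0.3,-0.96,0,0,0,-0.798,0.3,-0.96,0,0,0,-0.798,0.3,-0.96,0,0,0,-0.798,0.3,-0.96,0,0,0,-0.798,0.3,-0.96,0,0,0,-0.798,0.3,-0.96,0,0,0,-0.798,0.3,-0.96,0,0,0,-0.798,0.3,-0.96,0,0,0,-0.798,0.3,-0.96,0,0,0,-0.798,0.3,-0.96,0,0,0,-0.798,0.3,-0.96,0,0,0,-0.798,0.3,-0.96,0,0,0,-0.798,0.3,-0.96,0,0,0,-0.798,0.3,-0.96,0,0,0,-0.798]'
python3 - <<'E'
from h import *
go(535.9,49.1,100,-18.5)
c=get_calibration("wrist");w=camera("wrist")
for d in cut_out("wrist","stand")[:1]:
  m=d["region"].astype(np.uint8);ct=max(cv2.findContours(m,0,1)[0],key=len)[:,0]
  print(d["bbox"],cv2.minAreaRect(np.array([ray("wrist",a,b,.01,c)[:2]*1000 for a,b in ct],np.float32)))
E
```

```text
time: 12.87
position: [0.5358, 0.0494, 0.1027]
tool_rot: [0.812, 0.584, -0.0, -0.0]
ft_force: [-1.0, -0.4, -1.6]
grip_width: 0.0456
grip_force: 35.0
t 12.87 shift [-0.003  0.003  0.034] turn [-0.0006  0.0001 -0.0011] pos [535.8  49.4 102.7] phi -18.6
[236.5, 153.3, 408.2, 312.6] ((539.0230712890625, 60.265586853027344), (87.34318542480469, 110.41716003417969), 70.79198455810547)
```

```bash
python3 -m inch '[-0.005,0,0.3,0,0,0,-0.005,0,0.45,0,0,0,-0.005,0,0.52,0,0,0,-0.005,0,0.58,0,0,0,-0.005,0,0.64,0,0,0,-0.005,0,0.64,0,0,0]' - 45
python3 -m inch '[0,0,0.03,0,0,0,0,0,0.06,0,0,0,0,0,0.09,0,0,0,0,0,0.09,0,0,0]'
python3 -c "
from h import *
go(535.7,49.3,6,-18.5);print(get_obs()['moment'])"
```

```text
time: 13.47
position: [0.5359, 0.049, 0.0516]
tool_rot: [0.812, 0.584, -0.0, -0.0]
ft_force: [-0.9, -0.2, -2.4]
grip_width: 0.0457
grip_force: 45.0
time: 13.8
position: [0.5359, 0.0491, 0.0447]
tool_rot: [0.812, 0.584, -0.0, -0.0]
ft_force: [0.4, 0.6, -1.2]
grip_width: 0.0458
grip_force: 45.0
t 13.8 shift [ 0.002 -0.003  0.484] turn [-0.0001  0.      0.0001] pos [535.9  49.1  44.7] phi -18.49
[-0.09293498  0.09942451 -0.02105804]
```

```bash
python3 -m inch '[0,0,0.03,0,0,0,0,0,0.06,0,0,0,0,0,0.09,0,0,0,0,0,0.12,0,0,0,0,0,0.15,0,0,0,0,0,0.15,0,0,0]'
```

```text
time: 14.3
position: [0.5356, 0.0491, 0.0323]
tool_rot: [0.812, 0.584, -0.0, -0.0]
ft_force: [-0.1, 0.8, -2.1]
grip_width: 0.0456
grip_force: 45.0
```

```bash
python3 -m inch '[0,0,0.06,0,0,0,0,0,0.12,0,0,0,0,0,0.18,0,0,0,0,0,0.23,0,0,0,0,0,0.26,0,0,0,0,0,0.28,0,0,0,0,0,0.3,0,0,0,0,0,0.3,0,0,0]'
python3 -m inch '[0,0,0.02,0,0,0,0,0,0.035,0,0,0,0,0,0.05,0,0,0,0,0,0.05,0,0,0]'
```

```text
time: 14.97
position: [0.5359, 0.0491, 0.0086]
tool_rot: [0.812, 0.584, -0.0, -0.0]
ft_force: [0.2, -0.0, -1.3]
grip_width: 0.0459
grip_force: 45.0
time: 15.3
position: [0.5362, 0.049, 0.0054]
tool_rot: [0.812, 0.584, 0.0, 0.0]
ft_force: [-2.2, 0.2, 2.0]
grip_width: 0.0457
grip_force: 45.0
```

```bash
python3 -m inch '[0,0,0.01,0,0,0,0,0,0.02,0,0,0,0,0,0.02,0,0,0,0,0,0.02,0,0,0]'
```

```text
time: 15.63
position: [0.5362, 0.049, 0.0054]
tool_rot: [0.811, 0.584, 0.0, 0.0]
ft_force: [-2.6, -0.2, 15.4]
grip_width: 0.0455
grip_force: 45.0
```

```bash
python3 -m inch '[0,0,-0.01,0,0,0,0,0,-0.02,0,0,0,0,0,-0.02,0,0,0,0,0,-0.02,0,0,0]'
python3 -m inch '[0,0,-0.1,0,0,0,0,0,-0.25,0,0,0,0,0,-0.45,0,0,0,0,0,-0.65,0,0,0,0,0,-0.85,0,0,0,0,0,-1,0,0,0]' | head -4
python3 -m inch '[0,0,-0.2,0,0,0,0,0,-0.2,0,0,0]'
python3 - <<'E'
from h import *
a=np.radians(-6.7);P=np.array([528.5,279.4])+18*np.array([-np.sin(a),np.cos(a)]);print(P)
go(P[0],P[1],100,-6.7)
E
```

```text
time: 15.97
position: [0.5362, 0.049, 0.0054]
tool_rot: [0.812, 0.584, 0.0, 0.0]
ft_force: [-2.1, -0.2, 5.9]
grip_width: 0.0456
grip_force: 45.0
time: 16.47
position: [0.5363, 0.049, 0.0859]
tool_rot: [0.812, 0.584, 0.0, 0.0]
ft_force: [1.0, -0.0, -1.8]
time: 16.63
position: [0.5379, 0.0489, 0.1033]
tool_rot: [0.811, 0.584, 0.002, 0.002]
ft_force: [1.3, -0.5, -1.4]
grip_width: 0.046
grip_force: 45.0
[530.60007327 297.27707169]
t 16.63 shift [ 2.915 -1.071  0.039] turn [ 0.0035 -0.0004 -0.1309] pos [537.9  48.9 103.3] phi -18.48
```

```bash
python3 -m inch '[0.97,-0.36,0,0,0,0,0.97,-0.36,0,0,0,0,0.97,-0.36,0,0,0,0]' >/dev/null && python3 -m inch '[0.97,-0.36,0,0,0,0,0.97,-0.36,0,0,0,0,0.97,-0.36,0,0,0,0]' >/dev/null && python3 -m inch '[0.97,-0.36,0,0,0,-0.13,0.97,-0.36,0,0,0,-0.13,0.97,-0.36,0,0,0,-0.13,0.97,-0.36,0,0,0,-0.13]' >/dev/null
python3 - <<'E'
from h import *
go(530.6,297.3,3,-6.7)
camera("top");d=cut_out("top","tray")[0];print(d["conf"],d["bbox"])
E
```

```text
t 17.47 shift [-0.016  0.049  1.21 ] turn [-0.0005  0.0003  0.0016] pos [526.9 299.1  99.8] phi -6.56
0.93 [139.8, 185.3, 222.2, 288.5]
```

```bash
python3 -m inch '[0,0.04,0.4,0,0,0,0,0.04,0.8,0,0,0,0,0.04,0.9,0,0,0,0,0.04,1,0,0,0]' >/dev/null
python3 -m inch '[0,0,0.08,0,0,0,0,0,0.14,0,0,0,0,0,0.18,0,0,0,0,0,0.2,0,0,0,0,0,0.22,0,0,0,0,0,0.24,0,0,0,0,0,0.24,0,0,0]'
```

```text
time: 18.48
position: [0.5312, 0.297, 0.0019]
tool_rot: [0.748, 0.664, 0.0, 0.0]
ft_force: [0.0, -0.1, -0.3]
grip_width: 0.0457
grip_force: 45.0
```

```bash
python3 -m inch '[0,0,0.01,0,0,0,0,0,0.02,0,0,0,0,0,0.03,0,0,0,0,0,0.03,0,0,0]'
```

```text
time: 18.82
position: [0.5313, 0.297, 0.0004]
tool_rot: [0.748, 0.664, 0.0, 0.0]
ft_force: [-1.0, 0.5, 4.9]
grip_width: 0.0454
grip_force: 45.0
```

```bash
python3 -m inch '[0,0,0,0,0,0,0,0,0,0,0,0,0,0,0,0,0,0,0,0,0,0,0,0,0,0,0,0,0,0,0,0,0,0,0,0]' 66
python3 -m inch '[0,0,-0.3,0,0,0,0,0,-0.7,0,0,0,0,0,-1,0,0,0]' >/dev/null && python3 -m inch '[0,0,-1,0,0,0,0,0,-1,0,0,0,0,0,-1,0,0,0]'
python3 -c "
from h import *
go(630,-173,160,-102.8)"
```

```text
time: 19.32
position: [0.5311, 0.2968, -0.0009]
tool_rot: [0.748, 0.664, -0.0, -0.0]
ft_force: [0.1, -0.5, 0.8]
grip_width: 0.0654
grip_force: 0.0
time: 19.82
position: [0.5362, 0.2988, 0.1673]
tool_rot: [0.748, 0.664, 0.007, 0.003]
ft_force: [1.4, 0.7, 1.0]
grip_width: 0.0659
grip_force: 0.0
t 19.82 shift [-5.719  1.859  0.078] turn [ 0.0031 -0.011   1.0669] pos [536.2 298.8 167.3] phi -6.78
```

```bash
python3 -m inch '[-0.95,0.31,0,0,0,0,-0.95,0.31,0,0,0,0]' >/dev/null && python3 -m inch '[-0.95,0.31,0,0,0,0,-0.95,0.31,0,0,0,0]' >/dev/null && python3 -m inch '[-0.95,0.31,0,0,0,0,-0.95,0.31,0,0,0,0]' >/dev/null && python3 -m inch '[-0.95,0.31,0,0,0,0,-0.95,0.31,0,0,0,0]' >/dev/null && python3 -m inch '[-0.95,0.31,0,0,0,0,-0.95,0.31,0,0,0,0]' >/dev/null && python3 -m inch '[-0.95,0.31,0,0,0,0.9,-0.95,0.31,0,0,0,0.9,-0.95,0.31,0,0,0,0.9,-0.95,0.31,0,0,0,0.9,-0.95,0.31,0,0,0,0.9,-0.95,0.31,0,0,0,0.9,-0.95,0.31,0,0,0,0.9,-0.95,0.31,0,0,0,0.9,-0.95,0.31,0,0,0,0.9,-0.95,0.31,0,0,0,0.9,-0.95,0.31,0,0,0,0.9,-0.95,0.31,0,0,0,0.9]' >/dev/null && python3 -m inch '[0,0,0,0,0,0.17,0,0,0,0,0,0.17,0,0,0,0,0,0.17,0,0,0,0,0,0.17]'
python3 - <<'E'
from h import *
c=get_calibration("wrist");w=camera("wrist");cv2.imwrite("pics/w5.png",w[...,::-1])
u,v=proj("wrist",[.63,-.173,.04],c)[0].astype(int);print(u,v)
for t in(170,180,190,200):print(face("wrist",w,u,v,.04,t,60,c))
go(630,-173,-5,-102.8)
E
```

```text
time: 21.98
position: [0.6248, -0.1735, 0.1589]
tool_rot: [0.994, -0.113, -0.0, -0.0]
ft_force: [-0.3, -0.4, 0.8]
grip_width: 0.0659
grip_force: 0.0
317 221
(array([ 628.9, -173.4]), 78.1, array([48. , 47.5]))
(array([ 628.9, -173.4]), 77.1, array([46.8, 46.7]))
(array([ 628.9, -173.2]), 77.0, array([46.3, 45.2]))
(array([ 628.9, -173.3]), 77.0, array([46. , 45.2]))
t 22.03 shift [ 0.063 -0.021  2.05 ] turn [-0.      0.0002 -0.0015] pos [ 624.8 -173.5  159. ] phi -102.93
```

```bash
python3 -m inch '[0.05,-0.015,0.5,0,0,0,0.05,-0.015,1,0,0,0,0.05,-0.015,1,0,0,0]' >/dev/null && python3 -m inch '[0,0,0.4,0,0,0,0,0,0.7,0,0,0,0,0,0.9,0,0,0,0,0,1,0,0,0,0,0,1,0,0,0]' >/dev/null && python3 -m inch '[0,0,0.045,0,0,0,0,0,0.045,0,0,0,0,0,0.045,0,0,0]'
python3 -m inch '[0,0,0,0,0,0,0,0,0,0,0,0,0,0,0,0,0,0,0,0,0,0,0,0,0,0,0,0,0,0,0,0,0,0,0,0,0,0,0,0,0,0]' 30 45
```

```text
time: 22.95
position: [0.6301, -0.1737, -0.0028]
tool_rot: [0.993, -0.114, 0.001, 0.0]
ft_force: [-0.8, 0.3, 1.2]
grip_width: 0.0658
grip_force: 0.0
time: 23.53
position: [0.6293, -0.1732, -0.004]
tool_rot: [0.993, -0.114, 0.0, -0.0]
ft_force: [-0.5, 0.2, 2.6]
grip_width: 0.0456
grip_force: 45.0
```

```bash
python3 -m inch '[0,0,-0.2,0,0,0,0,0,-0.5,0,0,0,0,0,-0.85,0,0,0,0,0,-0.85,0,0,0]' >/dev/null
python3 -m inch '[0,0,-0.5,0,0,0,0,0,-0.5,0,0,0,0,0,-0.5,0,0,0,0,0,-0.5,0,0,0]'
python3 -c "
from h import *
go(535.7,49.3,100,71.5)
c=get_calibration('wrist');w=camera('wrist');o=get_obs();p=o['position'];M=R.from_quat(o['tool_rot']).as_matrix()
g=cv2.GaussianBlur(cv2.cvtColor(w,cv2.COLOR_RGB2GRAY),(3,3),0).astype(int)
xs=np.arange(.01,.035,.0002)
for dy in(-.014,-.009,.009,.014):
    a=[proj('wrist',p+M@[x,dy,-.044+.0],c)[0].round().astype(int) for x in xs]
    k=np.array([g[v,u] for u,v in a]);print(xs[np.argmax(k<130)].round(4),k[::8])"
```

```text
time: 24.2
position: [0.6282, -0.173, 0.1025]
tool_rot: [0.993, -0.114, -0.001, -0.0]
ft_force: [-1.2, -0.0, -2.3]
grip_width: 0.0454
grip_force: 45.0
t 24.2 shift [-1.755 -2.444  0.035] turn [-1.8000e-03 -2.0000e-04 -1.9399e+00] pos [ 628.2 -173.   102.5] phi -103.09
0.0232 [152 150 151 151 152 152 152 152 142 111 110 111 110 109 109 110]
0.0232 [152 151 153 153 152 152 151 152 143 111 111 112 112 112 111 110]
0.0232 [136 152 149 149 150 149 150 149 140 108 109 110 110 110 111 111]
0.0232 [154 155 151 151 150 150 151 151 142 109 108 109 112 111 110 110]
```

```bash
python3 -m inch '[-0.585,-0.815,0,0,0,0,-0.585,-0.815,0,0,0,0]' >/dev/null && python3 -m inch '[-0.585,-0.815,0,0,0,0,-0.585,-0.815,0,0,0,0]' >/dev/null && python3 -m inch '[-0.585,-0.815,0,0,0,-0.97,-0.585,-0.815,0,0,0,-0.97,-0.585,-0.815,0,0,0,-0.97,-0.585,-0.815,0,0,0,-0.97,-0.585,-0.815,0,0,0,-0.97,-0.585,-0.815,0,0,0,-0.97,-0.585,-0.815,0,0,0,-0.97,-0.585,-0.815,0,0,0,-0.97,-0.585,-0.815,0,0,0,-0.97,-0.585,-0.815,0,0,0,-0.97,-0.585,-0.815,0,0,0,-0.97,-0.585,-0.815,0,0,0,-0.97,-0.585,-0.815,0,0,0,-0.97]' >/dev/null && python3 -m inch '[0,0,0,0,0,-0.97,0,0,0,0,0,-0.97,0,0,0,0,0,-0.97,0,0,0,0,0,-0.97,0,0,0,0,0,-0.97,0,0,0,0,0,-0.97,0,0,0,0,0,-0.97,0,0,0,0,0,-0.97,0,0,0,0,0,-0.97,0,0,0,0,0,-0.97,0,0,0,0,0,-0.97,0,0,0,0,0,-0.97,0,0,0,0,0,-0.97,0,0,0,0,0,-0.97,0,0,0,0,0,-0.97]'
python3 - <<'E'
from h import *
go(535.8,49.2,50,71.5)
c=get_calibration("wrist");w=camera("wrist")
for d in cut_out("wrist","stand")[:1]:
  m=d["region"].astype(np.uint8);ct=max(cv2.findContours(m,0,1)[0],key=len)[:,0]
  (x,y),s,a=cv2.minAreaRect(np.array([ray("wrist",a,b,.01,c)[:2]*1000 for a,b in ct],np.float32))
  X=-np.array([np.cos(np.radians(18.5)),-np.sin(np.radians(18.5))])
  print(x,y,s,a,np.array([x,y])-X*(110-min(s))/2)
E
```

```text
time: 26.92
position: [0.5362, 0.0491, 0.1031]
tool_rot: [0.162, 0.987, -0.0, -0.001]
ft_force: [-0.4, 0.1, -1.2]
grip_width: 0.0461
grip_force: 45.0
t 26.92 shift [0.005 0.    0.664] turn [-0.0001 -0.0007 -0.0021] pos [536.2  49.1 103.1] phi 71.31
523.8818359375 52.40460205078125 (110.1128158569336, 87.35037994384766) 70.911865234375 [534.62142118  48.8111871 ]
```

```bash
python3 -m inch '[0.003,0,0.3,0,0,-0.002,0.003,0,0.45,0,0,-0.002,0.003,0,0.52,0,0,-0.002,0.003,0,0.58,0,0,-0.002,0.003,0,0.64,0,0,-0.002,0.003,0,0.64,0,0,-0.002]'
python3 -m inch '[0,0,0.03,0,0,0,0,0,0.06,0,0,0,0,0,0.09,0,0,0,0,0,0.12,0,0,0,0,0,0.15,0,0,0,0,0,0.15,0,0,0]'
```

```text
time: 27.52
position: [0.5363, 0.0491, 0.052]
tool_rot: [0.159, 0.987, -0.0, -0.0]
ft_force: [-0.5, -0.9, -2.1]
grip_width: 0.0459
grip_force: 45.0
time: 28.02
position: [0.5361, 0.0491, 0.04]
tool_rot: [0.159, 0.987, -0.0, -0.0]
ft_force: [-0.4, -0.1, -1.6]
grip_width: 0.0458
grip_force: 45.0
```

```bash
python3 -m inch '[0,0,0.03,0,0,0,0,0,0.06,0,0,0,0,0,0.09,0,0,0,0,0,0.12,0,0,0,0,0,0.12,0,0,0]'
```

```text
time: 28.43
position: [0.5361, 0.0491, 0.0303]
tool_rot: [0.159, 0.987, -0.0, -0.0]
ft_force: [1.1, 0.8, -2.2]
grip_width: 0.0454
grip_force: 45.0
```

Free past the key top; on down.

```bash
python3 -m inch '[0,0,0.06,0,0,0,0,0,0.12,0,0,0,0,0,0.17,0,0,0,0,0,0.21,0,0,0,0,0,0.24,0,0,0,0,0,0.26,0,0,0,0,0,0.28,0,0,0,0,0,0.28,0,0,0]'
python3 -m inch '[0,0,0.01,0,0,0,0,0,0.02,0,0,0,0,0,0.03,0,0,0,0,0,0.03,0,0,0]'
```

```text
time: 29.1
position: [0.5363, 0.0491, 0.0082]
tool_rot: [0.159, 0.987, -0.0, -0.0]
ft_force: [0.1, 0.5, -1.4]
grip_width: 0.0453
grip_force: 45.0
time: 29.43
position: [0.5365, 0.0491, 0.0061]
tool_rot: [0.159, 0.987, -0.0, 0.0]
ft_force: [0.0, 0.1, -1.5]
grip_width: 0.0458
grip_force: 45.0
```

```bash
python3 -m inch '[0,0,0.01,0,0,0,0,0,0.02,0,0,0,0,0,0.03,0,0,0,0,0,0.03,0,0,0]'
```

```text
time: 29.77
position: [0.5365, 0.0491, 0.006]
tool_rot: [0.159, 0.987, -0.0, 0.001]
ft_force: [-2.2, 0.0, 15.4]
grip_width: 0.0455
grip_force: 45.0
```

Home (contact at z 6.0, 15 N). Relax, release and retreat, then check.

```bash
python3 -m inch '[0,0,-0.02,0,0,0,0,0,-0.02,0,0,0]' | grep ft
python3 -m inch '[0,0,0,0,0,0,0,0,0,0,0,0,0,0,0,0,0,0,0,0,0,0,0,0,0,0,0,0,0,0,0,0,0,0,0,0]' 66 | grep -E 'width|ft'
python3 -m inch '[0,0,-0.2,0,0,0,0,0,-0.6,0,0,0,0,0,-1,0,0,0,0,0,-1,0,0,0]' >/dev/null && python3 -m inch '[0,0,-1,0,0,0,0,0,-1,0,0,0,0,0,-1,0,0,0]' >/dev/null && python3 -m inch '[0.8,0,-0.6,0,0,0,0.8,0,-0.6,0,0,0,0.8,0,-0.6,0,0,0,0.8,0,-0.6,0,0,0]'
python3 - <<'E'
from h import *
s=camera("scene");t=camera("top")
a=cv2.resize(s[215:375,320:520],(400,320));b=cv2.resize(t[160:320,110:350],(400,267));b=np.vstack([b,np.zeros((53,400,3),np.uint8)])
cv2.imwrite("pics/e.png",np.hstack([a,b])[...,::-1])
for x,y in((.536,.049),):
    u,v=proj("scene",[x,y,.05])[0].astype(int);print([face("scene",s,u,v,.05,k,28) for k in(140,150)])
u,v=proj("scene",[.531,.297,.045])[0].astype(int);print([face("scene",s,u,v,.045,k,28) for k in(140,150)])
E
```

```text
ft_force: [-0.2, 0.3, 9.9]
ft_force: [0.5, -0.2, -0.0]
grip_width: 0.0656
time: 31.35
position: [0.4748, 0.0697, 0.2138]
tool_rot: [0.159, 0.987, 0.0, 0.001]
ft_force: [0.7, 1.0, -0.7]
grip_width: 0.0661
grip_force: 0.0
[(array([536.3,  48.8]), 73.4, array([45.5, 45.9])), (array([536.4,  48.7]), 72.7, array([43.9, 44.5]))]
[(array([531.1, 297.6]), 83.4, array([44.7, 44.8])), (array([531. , 296.8]), 82.7, array([43. , 43.8]))]
```

View pics/e.png

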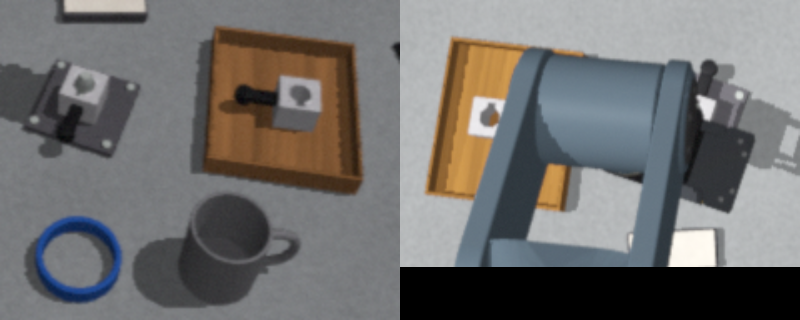

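The picture shows the handle-side lever flat on the foot with its handle over the strip (left crop, about (80,95)). The other lever lies flat in the tray at about (297,103), and the mug and tape have not moved.

```bash
python3 -c "
from rig import *
print(hand_in())"
```

```text
the job is handed in; nothing more can be done
None
```

Job handed in at about 31 s: I test-seated the quarter-turn lever home and set it flat in the tray, then seated the handle-side lever home with its handle over the strip; the judge's verdict was not shown.

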